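# Index the knife sharpener and set its rod carriage one hole out

### The job

The knife sharpener has been left between two of its click-stops: take it by its bar and turn it clockwise (seen from above) until the turntable drops into the next stop. Then take the rod carriage that sits one hole closer to the knife than its twin, pull its lock knob up, slide the carriage one hole outwards along the bar to match the twin, and let the pin go fully home in that hole. Finish with the knob still gripped and the pin held home, ready for me to tighten the lock screw; do not touch the knife, and leave the twin carriage and the things on the bench as they are.

Things in the scene. Friction and masses are not known exactly. Their poses are not given: they have to be found in the camera images.
- sharpener_base: grey square base plate 250 x 250 mm, 13 mm high, fixed to the bench; origin under its middle, on the turntable's turning axis, at bench height; z up, x is the way the knife's handle points when the turntable is in its working stop. One corner holds the spring indexer, a dark block 35 mm high. On it the turntable, a steel disc 220 mm across, top 29 mm above the bench, its rim with four click-stops 90 degrees apart (pairs of small ears)
- pivot (a point): point on the turntable's upright turning axis, 54 mm above the bench (middle height of the bar). Around it a grey foot block 60 x 50 mm, top 65 mm above the bench, and a column 40 x 30 mm whose jaws (64 mm wide, top 227 mm above the bench) clamp the knife
- turntable (a joint): turn in rad about the upright axis, positive anticlockwise from above; 0 is the working click-stop, the first one met turning clockwise from the start (0.45 to 0.85). Between stops a light drag (0.15 N m) and it stays where left. The indexer's spring roller must climb an ear (about 1 N m, 0.15 to 0.07 from the stop), then pulls the turntable into the stop; leaving takes the same again
- bar_grip (a point): point in the middle of the bar's section, 180 mm from the turning axis, on the half with the carriage to be moved. Level steel bar 22 mm wide, 16 mm high (46 to 62 mm above the bench), 410 mm long, fixed across the turntable with its middle on the axis. Pinch it across its width here to turn the turntable; it is free from 135 to 205 mm from the axis at the start
- hole_out (a point): mouth, on the bar's top, of the hole the pin is to enter, 136 mm from the turning axis. Each half of the bar has four 9.5 mm holes, at 92, 114, 136 and 158 mm from the axis (22 mm apart)
- lock_knob: black ribbed pull knob, 24 mm across, 17 mm high, on top of the carriage to be moved; origin on its axis, mid-height (0.5 mm below), 94 mm above the bench with the pin home. z up, y outwards along the bar, x across the bar. Under it a plunger barrel (18 mm across, 8 mm high) on the carriage's plate 36 (across) x 42 mm, top 73 mm above the bench
- ball_stud (a point): centre of the 15 mm ball for the guide rod, standing on the same carriage 36 mm inwards of the knob, 84 mm above the bench. The carriage's lock screw is a small dark thumb screw at its side, below the plate
- lock_pin (a joint): lift in m of the plunger (8 mm pin and knob together) straight up: 0 fully home in a hole, above 0.006 the pin is clear of the bar, 0.012 is the end stop. A spring pushes it down, 5.6 N at 0 and 9.8 N at the end; let go between holes the round nose rides on the bar at 0.006 and drops into a hole it comes over
- carriage (a joint): position in m of the carriage to be moved, along the bar, positive outwards, away from the knife; 0 in its first hole (114 mm from the axis), 0.022 in the next hole outwards (136 mm). Drag about 2 N with the pin clear; with the pin home it is locked with 0.75 mm play either way. Range -0.026 to 0.048
- twin_carriage (a joint): position in m of the same sort of carriage on the other half of the bar, positive outwards; 0 where it starts, locked in the hole 136 mm from the axis; to be left
- twin_pin (a joint): lift in m of the twin carriage's plunger, as for the other; 0 home; to be left
- knife: knife clamped edge up, its upright plane through the turning axis at right angles to the bar: blade 205 to 243 mm above the bench, tip 115 mm from the axis, dark wooden handle (18 mm thick) reaching 192 mm from the axis on the other side; not to be touched. Origin on the axis at bench height, x towards the handle
- oil_mid (a point): middle of an amber oil bottle with black cap, 42 mm across, 105 mm high, standing beside the sharpener on the left; bystander
- hone_mid (a point): middle of a guide rod (steel, 6 mm, 270 mm long) with a black hone holder and white hone stone 110 x 26 x 24 mm, lying on the right of the sharpener; bystander
- stone_mid (a point): middle of a reddish whetstone on a light wooden base, 70 x 190 mm, 36 mm high, lying on the near right of the sharpener; bystander

How it is judged:
By the outcome, as a careful person would: the job done as asked, in the order asked, and still so for the second after the job is handed in, while the arm keeps its last pose, push and grip.
It also fails if it takes over 48 s, if anything falls off the work surface, if the arm or the gripper's body presses on something with over 40 N, if the wrist force passes 120 N, or if a joint passes its speed limit or range.

### The arm

A 6-joint arm with a two-finger parallel gripper is mounted at the origin on the work surface. World frame = base frame: x ahead of the robot, y to its left, z up, the work surface at z = 0. Lengths are in m, angles in degrees, forces in N, time in s.
With the tool pointing down it reaches from about 0.4 to 0.825 m from the base axis. Payload 7 kg.
Tool frame: the origin (TCP) lies at the very end of the fingers, on their centre line; the grasp point (between the pads) lies 19 mm behind it; y points along the fingers, x is the direction in which the jaws open and shut, and the axes are right-handed (so a half turn about y gives the same grasp; the last joint's range is limited). The gripper opens to 88 mm and grips with 3 to 60 N. Pads are 19 mm wide; open, the fingers measure 130 mm over their backs; the gripper's body (78 mm by 193 mm) begins 47 mm behind the grasp point.
Start: joints at [-55.915, 20.546, 0.682, 0, -70.136, -16.507], TCP at [0.204, -0.643, 0.227] pointing down, gripper open.
Joint ranges: [-176.03, 176.03], [-82.01, 121.73], [-58.28, 71.71], [-173.87, 95.51], [-174.79, -0.11], [-173.66, 173.66]. Speed limits (degrees/s): [136.94, 136.94, 172.46, 180, 180, 180].

### API

Orientations are given as [roll, pitch, yaw] about the fixed x, y, z axes, in that order (R = Rz(yaw) Ry(pitch) Rx(roll)).
In Python, from plant import ctrl gives the robot as it stands.
- The arm moves only by the shell command python3 -m crank 'ROWS'. ROWS is JSON, a list that holds one entry, the list of rows, each a list of 5 numbers: the closure, from -1 (fully open) to 1 (shut), then the shift along the tool's x, y, z in mm, then the turn about the tool's y in rad. In form: [[[claw, x, y, z, turn], ...]]. A call has 1 to 12 rows; each row is the pose to reach, as a shift and turn from the pose commanded when the call began, along the tool's axes at that moment; what a row does not reach only later rows make up. A row lasts 1/8 s, in which the tool goes at most 62.5 mm and 10.7 degrees, less where a joint would pass 70% of its speed; a pose out of reach is approached as far as the arm can. A call with a gripper value outside its range is refused whole. The fingers move at their own pace and stop on an object; the grip force is fixed at half the most. Time passes only in rows, so rows that repeat a pose let the fingers close. It gives the time, the measured TCP pose, the force and the opening at its end, in the units of the state.
- ctrl.get_obs(): the state, without advancing time (a new reading comes with each control period).
- ctrl.snapshot(name): name is "scene" or "top" or "wrist"; returns the picture (480x640x3 uint8, red, green, blue); there is no depth.
- ctrl.camera_model(name): a dict with "fx", "fy", "cx", "cy" (pixels), "origin" and "orientation" of the camera in the world; the wrist camera has in their place "hand_eye" (4x4, takes a point from camera to tool coordinates, whose origin is the TCP and whose axes are the tool frame's). Camera axes: x right, y down, z forward; pixel columns grow to the right and rows downward; lengths in m; the calibration is good to about 2 mm. A picture is of the moment at which its call begins: read the wrist's pose just before it. camera_model takes no time and is no camera call.
- ctrl.close_job(): hands the job in, once; it reports no verdict.
Trained networks look in the newest picture that a camera, given by its name, has taken for a name from the list of things; names that differ only in an ending like _2 or _b are one class to them, and where a whole thing is asked for, a point or a joint stands for the part that bears it (a point fixed in the world has none). Each returns a list of dicts, best first, with "confidence" (0 to 1); they miss things now and then, are a little off and sometimes report something else, mostly with a low value. They report only what shows in the picture. A call takes as long as a camera call.
- ctrl.find_in(camera, name): "extent" ([left, top, width, height] in pixels, round what is visible of it).
The state is a dict: "clock": time; "joint_pos": joint angles; "qvel": joint speeds; "tau": joint torques, N m; "tool_pos": TCP position; "orientation": TCP orientation; "force": force on the tool from outside, world axes, zero at the start; "moment": the same for the moment, N m; "opening": finger opening in m.
Only numpy, scipy, OpenCV 4.12 (cv2) and the standard library are available. Lean on these libraries where they do the work, as an engineer would, in place of code of your own. Each camera call takes 0.05 s, during which the arm holds its last target.

## Working session

There is one attempt and no reset: what is moved stays moved. The work goes in short steps, Python scripts to look and compute and a shell command to move; the robot and the scene stay as the last step left them, time stands still between calls to the robot, and variables do not carry over. Pictures are saved under pics/ and viewed, and the job is handed in when it is done.

```bash
ls; mkdir -p pics; python3 - <<'E'
from plant import ctrl
import cv2
o=ctrl.get_obs(); print(o)
for n in ("scene","top","wrist"):
    im=ctrl.snapshot(n); cv2.imwrite(f"pics/{n}0.png",im[:,:,::-1]); print(n,ctrl.camera_model(n))
E
```

```text
pics
{'clock': 0.0, 'joint_pos': array([-5.59134743e+01,  2.05920081e+01,  6.33461785e-01, -1.95164658e-02,
       -7.01375098e+01, -1.65079187e+01]), 'qvel': array([-0.00852453, -0.01696129, -0.11963822,  0.01640292,  0.04949324,
        0.00896218]), 'tau': array([ 2.39204292e-04, -5.82720137e+01,  2.93059820e+01,  6.99726328e+00,
        6.93379756e-03, -2.45358196e-04]), 'tool_pos': array([ 0.20368641, -0.64300842,  0.22561577]), 'orientation': array([-8.99902937e+01, -9.73102815e-02,  1.07571952e+02]), 'force': array([ 0.08798818, -0.29257444, -0.3280747 ]), 'moment': array([-0.03250964, -0.03600569, -0.02839266]), 'opening': 0.0878319133250788}
scene {'fx': 438.60520555746837, 'fy': 438.60520555746837, 'cx': 314.4181843267436, 'cy': 237.78552628203298, 'origin': array([1.27500001, 0.14249141, 0.85596738]), 'orientation': array([-135.33999441,   -0.89913596,  101.88629482])}
top {'fx': 441.12050622749666, 'fy': 441.12050622749666, 'cx': 313.6934305846049, 'cy': 239.80681623833004, 'origin': array([4.53701267e-01, 4.82096248e-04, 1.21401112e+00]), 'orientation': array([-1.77256059e+02, -1.11508880e-01, -8.94327092e+01])}
wrist {'fx': 357.2518959137432, 'fy': 357.2518959137432, 'cx': 320.36982606859004, 'cy': 230.4518887852106, 'hand_eye': array([[ 9.99999889e-01,  4.44954196e-04, -1.54015238e-04,
         4.31738666e-04],
       [ 2.72603850e-04, -2.80405057e-01,  9.59881727e-01,
        -1.57921849e-01],
       [ 3.83916751e-04, -9.59881662e-01, -2.80405147e-01,
         7.59711161e-02],
       [ 0.00000000e+00,  0.00000000e+00,  0.00000000e+00,
         1.00000000e+00]])}
```

View pics/scene0.png

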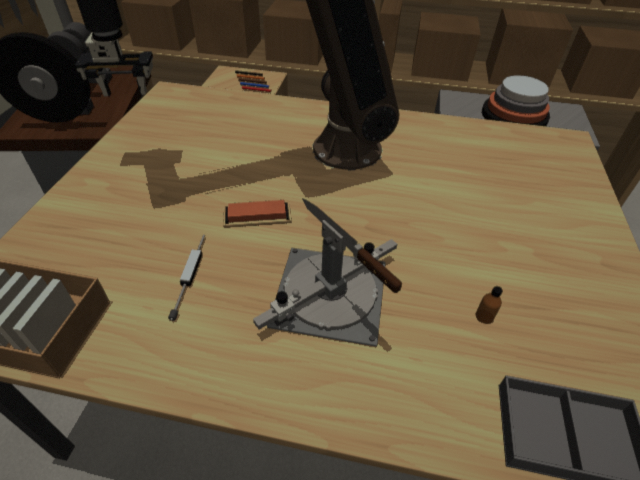

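View pics/top0.png

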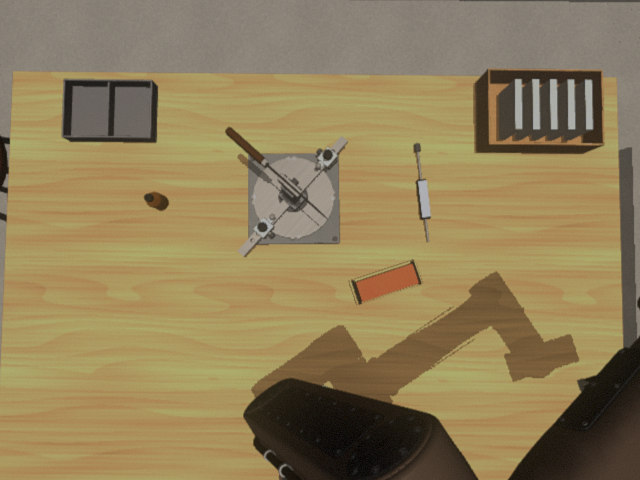

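View pics/wrist0.png

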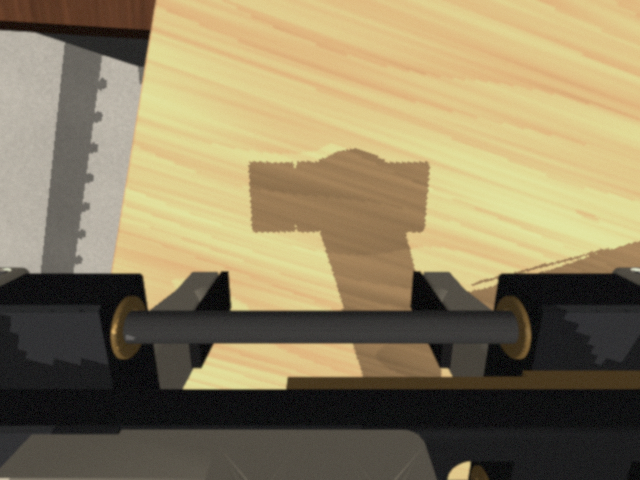

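Top view: sharpener centred at about (293,198), bar from (245,252) at lower left to (345,142) at upper right, and knife handle towards upper left (230,132). I'll enlarge that area and get detections.

```bash
cat > h.py <<'E'
from plant import ctrl
import numpy as np, cv2
from scipy.spatial.transform import Rotation as R
def cam(n,obs=None):
    m=ctrl.camera_model(n)
    K=np.array([[m['fx'],0,m['cx']],[0,m['fy'],m['cy']],[0,0,1]])
    if n=='wrist':
        o=obs or ctrl.get_obs(); T=np.eye(4); T[:3,:3]=R.from_euler('xyz',o['orientation'],degrees=True).as_matrix(); T[:3,3]=o['tool_pos']
        T=T@m['hand_eye']; return K,T[:3,:3],T[:3,3]
    return K,R.from_euler('xyz',m['orientation'],degrees=True).as_matrix(),np.array(m['origin'])
def onz(c,px,z):
    K,Rm,t=c; d=Rm@np.linalg.solve(K,[px[0],px[1],1]); return t+d*(z-t[2])/d[2]
def proj(c,p):
    K,Rm,t=c; q=K@(Rm.T@(np.asarray(p)-t)); return q[:2]/q[2]
E
python3 - <<'E'
from h import *
for n in ("top","scene"):
    im=cv2.imread(f"pics/{n}0.png")
    x,y,w,h=(220,110,150,160) if n=="top" else (240,180,180,180)
    cv2.imwrite(f"pics/{n}0z.png",cv2.resize(im[y:y+h,x:x+w],None,fx=3.7 if n=="top" else 3.3,fy=3.7 if n=="top" else 3.3,interpolation=cv2.INTER_CUBIC))
Z={'sharpener_base':0,'lock_knob':.1,'knife':.2,'oil_mid':.05,'hone_mid':.015,'stone_mid':.03,'ball_stud':.084,'bar_grip':.062,'pivot':.06}
for n in ("top","scene"):
    c=cam(n)
    for k in ("sharpener_base","lock_knob","ball_stud") if n=="scene" else Z:
        for d in ctrl.find_in(n,k)[:3]:
            e=d['extent']; print(n,k,round(d['confidence'],2),np.round(e,1),np.round(onz(c,(e[0]+e[2]/2,e[1]+e[3]/2),Z[k]),3))
print(ctrl.get_obs()['clock'])
E
```

```text
top sharpener_base 0.79 [223.  125.9 127.7 129.3] [0.648 0.074 0.   ]
top knife 0.76 [225.5 128.   98.8  83.7] [0.664 0.091 0.2  ]
top oil_mid 0.74 [144.2 192.2  22.1  18. ] [0.608 0.42  0.05 ]
top hone_mid 0.66 [411.9 144.6  17.4  94.2] [ 0.646 -0.293  0.015]
top hone_mid 0.25 [252.1 209.7  22.8  25.5] [0.557 0.136 0.015]
top stone_mid 0.75 [349.3 263.4  71.1  43. ] [ 0.392 -0.193  0.03 ]
top ball_stud 0.72 [253.1 211.1  23.2  26.9] [0.546 0.125 0.084]
top bar_grip 0.91 [225.7 132.5 119.  123.6] [0.628 0.075 0.062]
top pivot 0.76 [227.5 127.1 115.5 127.1] [0.638 0.075 0.06 ]
scene sharpener_base 0.94 [253.5 197.5 148.9 151.6] [0.561 0.041 0.   ]
scene lock_knob 0.48 [364.3 240.2  10.5  12.3] [0.54  0.134 0.1  ]
scene ball_stud 0.45 [353.7 245.6  25.5  17.3] [0.553 0.13  0.084]
scene ball_stud 0.16 [255.2 193.8 151.4 135. ] [0.593 0.051 0.084]
0.75
```

```bash
ls pics
```

```text
scene0.png
scene0z.png
top0.png
top0z.png
wrist0.png
```

View pics/top0z.png

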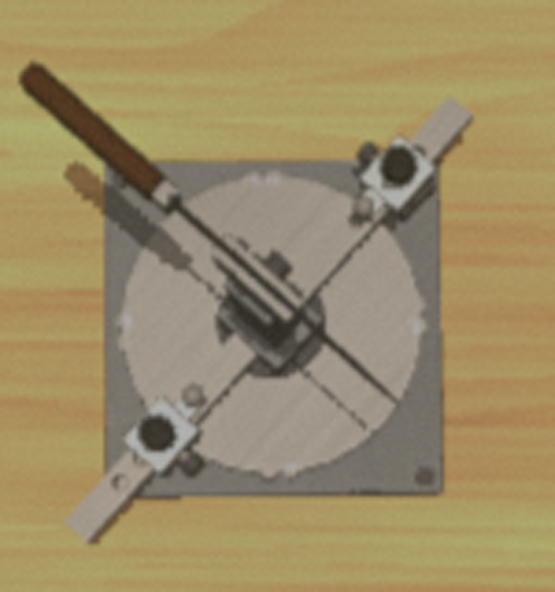

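View pics/scene0z.png

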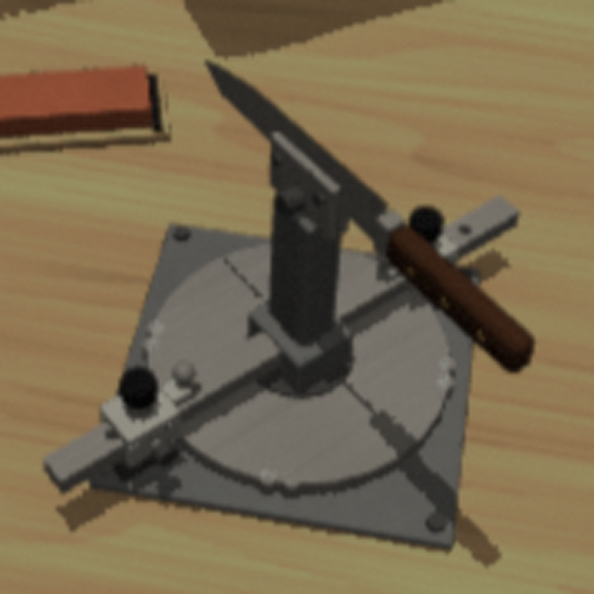

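```bash
cat > fit0.py <<'E'
from h import *
from scipy.optimize import least_squares
ct,cs=cam('top'),cam('scene')
T=lambda u,v:np.array([220+(u+.5)/3.7-.5,110+(v+.5)/3.7-.5]); S=lambda u,v:np.array([240+(u+.5)/3.3-.5,180+(v+.5)/3.3-.5])
# base frame pts (x handle at stop, y left) ; world up-in-top-image = +x
b=.125
base=[(ct,T(105,160),(b,b,.013)),(ct,T(439,163),(b,-b,.013)),(ct,T(105,494),(-b,b,.013)),(ct,T(441,493),(-b,-b,.013)),
 (cs,S(168,225),(-b,-b,.013)),(cs,S(450,545),(b,b,.013))]
# bar frame: y outwards along target half, handle = x ; right angles
bar=[(ct,T(65,520),(-.011,.205,.062)),(ct,T(93,543),(-.011,.205,.062)),(ct,T(471,117),(.011,-.205,.062)),(ct,T(450,97),(.011,-.205,.062)),
 (ct,T(158,432),(0,.114,.1025)),(ct,T(400,165),(0,-.136,.1025)),(ct,T(192,396),(0,.078,.084)),
 (cs,S(138,388),(0,-.136,.094)),(cs,S(426,221),(0,.114,.094)),(cs,S(183,373),(0,-.1,.084)),(cs,S(465,230),(0,.158,.062))]
bar[0]=(ct,T(65,520),(.011,.205,.062)); bar[1]=(ct,T(93,543),(-.011,.205,.062))
bar[2]=(ct,T(471,117),(-.011,-.205,.062)); bar[3]=(ct,T(450,97),(.011,-.205,.062))
def rot(a,p): c,s=np.cos(a),np.sin(a); return np.array([c*p[0]-s*p[1],s*p[0]+c*p[1],p[2]])
def res(q,ret=False):
    o=np.array([q[0],q[1],0]); r=[]
    for c,px,p in base: r.append(proj(c,o+rot(q[2],p))-px)
    for c,px,p in bar: r.append(proj(c,o+rot(q[2]+q[3],p))-px)
    return np.array(r) if ret else np.ravel(r)
s=least_squares(res,[.62,.07,0,.7],loss='soft_l1')
print(np.round(s.x,4)); print(np.round(res(s.x,True),1))
E
python3 fit0.py
```

```text
[0.6252 0.0559 0.0136 0.8364]
[[-0.3  0.1]
 [ 0.3 -1. ]
 [-0.6  0.7]
 [ 0.4  0.6]
 [ 0.2 -1.5]
 [-0.  -0.1]
 [-0.5  0.5]
 [-1.8 -0. ]
 [ 0.5 -0.5]
 [-0.1 -0.6]
 [-0.9  0. ]
 [-0.3 -0.7]
 [ 0.2 -0.1]
 [-0.4 -0. ]
 [-0.8  1. ]
 [-0.2 -0.5]
 [-0.7 -0.5]]
```

```bash
cat >> h.py <<'E'
def plan(p,yaw,base=None):
    """print shift (mm, tool axes) and turn (rad) from current pose to world TCP p, yaw deg"""
    o=ctrl.get_obs(); Rm=R.from_euler('xyz',o['orientation'],degrees=True).as_matrix()
    d=Rm.T@(np.array(p)-o['tool_pos'])*1000
    y0=o['orientation'][2]; dy=(yaw-y0+180)%360-180
    print('shift',np.round(d,1),'turn',round(-np.radians(dy),3),'dyaw',round(dy,1))
    return d
def st():
    o=ctrl.get_obs(); print('t',round(o['clock'],2),'tcp',np.round(o['tool_pos'],4),'rpy',np.round(o['orientation'],2),'F',np.round(o['force'],1),'M',np.round(o['moment'],2),'open',round(o['opening'],4),'q',np.round(o['joint_pos'],1))
E
python3 - <<'E'
from h import *
plan([.46,-.28,.33],167)
E
```

```text
shift [ 269.1 -103.4 -354. ] turn -1.037 dyaw 59.4
```

```bash
python3 -m crank '[[[-1,60,-60,-80,-0.18],[-1,110,-103,-145,-0.37],[-1,269,-103,-354,-1.037],[-1,269,-103,-354,-1.037],[-1,269,-103,-354,-1.037],[-1,269,-103,-354,-1.037],[-1,269,-103,-354,-1.037],[-1,269,-103,-354,-1.037]]]'; python3 - <<'E'
from h import *
st()
plan([.490,.175,.30],-131.3)
E
```

```text
clock: 1.75
tool_pos: [0.4616, -0.2776, 0.3304]
orientation: [-90.0, 0.1, 167.2]
force: [0.4, -0.3, 1.1]
opening: 0.0874
t 1.75 tcp [ 0.4616 -0.2776  0.3304] rpy [-9.0010e+01  8.0000e-02  1.6715e+02] F [ 0.4 -0.3  1.1] M [-0.03  0.15  0.  ] open 0.0874 q [-10.2   4.6  -6.6  -0.  -78.7  -2.7]
shift [  73.    30.3 -447.6] turn -1.074 dyaw 61.5
```

```bash
python3 -m crank '[[[-1,10,0,-62,-0.18],[-1,73,0,-448,-1.074],[-1,73,0,-448,-1.074],[-1,73,0,-448,-1.074],[-1,73,0,-448,-1.074],[-1,73,0,-448,-1.074],[-1,73,0,-448,-1.074],[-1,73,30,-448,-1.074],[-1,73,30,-448,-1.074],[-1,73,30,-448,-1.074]]]'; python3 - <<'E'
from h import *
st()
o=ctrl.get_obs()
im=ctrl.snapshot("wrist"); cv2.imwrite("pics/wrist1.png",im[:,:,::-1])
c=cam('wrist',o)
q=(.6252,.0559); a=.0136+.8364+np.pi/2; u=np.array([np.cos(a),np.sin(a)]); n=np.array([-u[1],u[0]])
for r,w,z in ((.205,.011,.062),(.205,-.011,.062),(.158,0,.062),(.114,0,.1025),(.18,0,.062)):
    print(r,w,np.round(proj(c,np.r_[np.array(q)+r*u+w*n,z]),1))
for k in ('lock_knob','ball_stud','bar_grip'):
    print(k,[(round(d['confidence'],2),np.round(d['extent'],0)) for d in ctrl.find_in('wrist',k)[:3]])
E
```

```text
clock: 3.0
tool_pos: [0.49, 0.1724, 0.3004]
orientation: [-90.0, 0.0, -131.5]
force: [0.1, -0.3, 0.6]
opening: 0.0878
t 3.0 tcp [0.49   0.1724 0.3004] rpy [-8.9960e+01  2.0000e-02 -1.3147e+02] F [ 0.1 -0.3  0.6] M [-0.06  0.14  0.01] open 0.0878 q [ 41.1   3.3 -11.8   0.  -74.8   7.4]
0.205 0.011 [328.6 219. ]
0.205 -0.011 [309.4 219. ]
0.158 0 [318.9 177.9]
0.114 0 [318.5 138. ]
0.18 0 [318.9 197.5]
lock_knob [(0.77, array([304., 124.,  25.,  29.]))]
ball_stud [(0.8, array([300.,  94.,  47.,  61.]))]
bar_grip [(0.76, array([221.,   0., 199., 219.]))]
```

View pics/wrist1.png

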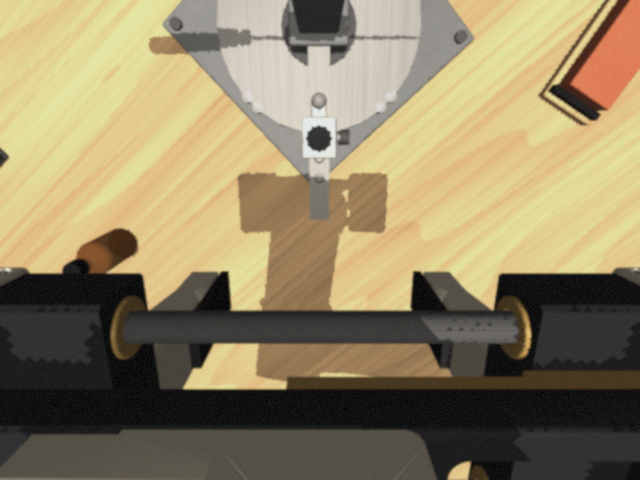

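The wrist view shows the bar end at (310–328, 219), knob at (319,138), matching my model projection within about a pixel. I'll descend over the bar next.

```bash
python3 - <<'E'
from h import *
plan([.4885,.176,.036],-131.3)
E
```

```text
shift [ -1.3 264.6  -3.9] turn -0.004 dyaw 0.2
```

```bash
python3 -m crank '[[[-1,-1.3,62,-3.9,-0.004],[-1,-1.3,124,-3.9,-0.004],[-1,-1.3,180,-3.9,-0.004],[-1,-1.3,225,-3.9,-0.004],[-1,-1.3,250,-3.9,-0.004],[-1,-1.3,264,-3.9,-0.004],[-1,-1.3,264,-3.9,-0.004]]]'; python3 - <<'E'
from h import *
st()
im=ctrl.snapshot("wrist"); cv2.imwrite("pics/wrist2.png",im[:,:,::-1])
E
```

```text
clock: 4.08
tool_pos: [0.4878, 0.1761, 0.0354]
orientation: [-90.0, -0.0, -131.3]
force: [-0.1, 0.3, 1.1]
opening: 0.0875
t 4.08 tcp [0.4878 0.1761 0.0354] rpy [-9.0000e+01 -4.0000e-02 -1.3127e+02] F [-0.1  0.3  1.1] M [-0.06  0.09  0.02] open 0.0875 q [ 41.6  18.1 -32.3   0.  -39.6   7.2]
```

View pics/wrist2.png

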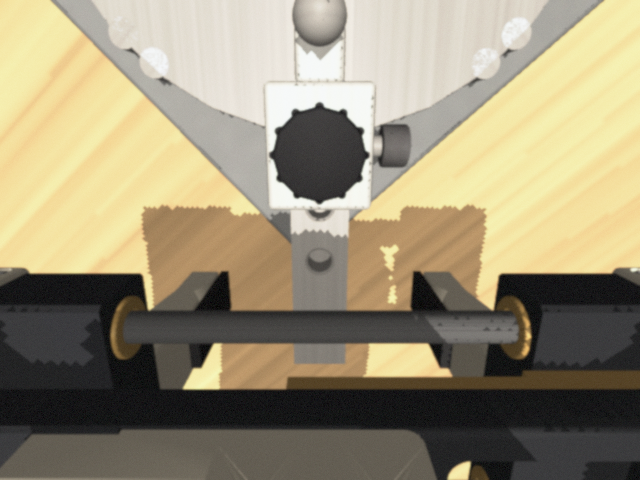

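The bar is centred between the fingers (columns 292–348). Closing on it.

```bash
python3 -m crank '[[[1,0,0,0,0],[1,0,0,0,0],[1,0,0,0,0],[1,0,0,0,0],[1,0,0,0,0],[1,0,0,0,0]]]'; python3 - <<'E'
from h import *
st()
o=ctrl.get_obs(); y0=np.radians(o['orientation'][2]); c=np.array([.6252,.0559]); p=o['tool_pos'][:2]
r=np.hypot(*(p-c)); th=np.arctan2(*(p-c)[::-1]); print('r',r,'turn est',th-np.pi/2-.0136)
# rows in tool axes at start
x=np.array([np.cos(y0),np.sin(y0)]); z=np.array([-np.sin(y0),np.cos(y0)])
for d in np.arange(0,.87,.06):
    q=c+r*np.array([np.cos(th-d),np.sin(th-d)])-p; print(round(d,2),np.round([q@x*1000,q@z*1000],1))
E
```

```text
clock: 4.88
tool_pos: [0.4877, 0.1764, 0.0355]
orientation: [-90.0, -0.0, -131.2]
force: [-0.7, -0.5, -0.1]
opening: 0.0333
t 4.88 tcp [0.4877 0.1764 0.0355] rpy [-9.0000e+01 -1.0000e-02 -1.3124e+02] F [-0.7 -0.5 -0.1] M [-0.    0.07  0.02] open 0.0333 q [ 41.6  18.  -32.4   0.  -39.6   7.2]
r 0.1828399647901398 turn est 0.837767773274554
0.0 [0. 0.]
0.06 [-11.    0.3]
0.12 [-21.9   1.3]
0.18 [-32.7   2.9]
0.24 [-43.5   5.2]
0.3 [-54.    8.2]
0.36 [-64.4  11.7]
0.42 [-74.6  15.9]
0.48 [-84.4  20.6]
0.54 [-94.  26.]
0.6 [-103.2   31.9]
0.66 [-112.1   38.4]
0.72 [-120.6   45.3]
0.78 [-128.6   52.8]
0.84 [-136.2   60.8]
```

```bash
python3 -m crank '[[[1,0,0,0,0],[1,0,0,0,0],[1,0,0,0,0],[1,-11,0,0.3,0.06],[1,-21.9,0,1.3,0.12],[1,-32.7,0,2.9,0.18],[1,-43.5,0,5.2,0.24],[1,-54,0,8.2,0.30],[1,-64.4,0,11.7,0.36],[1,-64.4,0,11.7,0.36]]]'; cat > s.py <<'E'
from h import *
st()
o=ctrl.get_obs(); y0=np.radians(o['orientation'][2]); c=np.array([.6252,.0559]); p=o['tool_pos'][:2]
r=np.hypot(*(p-c)); th=np.arctan2(*(p-c)[::-1]); t=th-np.pi/2-.0136; print('r',r,'turn est by pos',t,'by yaw',(y0+np.pi-.0136+.5)%(2*np.pi)-.5)
x=np.array([np.cos(y0),np.sin(y0)]); z=np.array([-np.sin(y0),np.cos(y0)])
R0=.1828
for d in np.arange(.05,.6,.05):
    if t-d<-.06: break
    q=c+R0*np.array([np.cos(th-d),np.sin(th-d)])-p; print(round(d,2),np.round([q@x*1000,q@z*1000],1))
E
python3 s.py
```

```text
clock: 6.12
tool_pos: [0.5395, 0.2174, 0.0355]
orientation: [-90.0, 0.0, -151.9]
force: [-0.4, 0.6, 1.9]
opening: 0.0219
t 6.12 tcp [0.5395 0.2174 0.0355] rpy [-9.0000e+01  2.0000e-02 -1.5186e+02] F [-0.4  0.6  1.9] M [ 0.15  0.19 -0.19] open 0.0219 q [ 41.2  22.8 -24.3   0.  -42.9 -13.1]
r 0.18284552541608348 turn est by pos 0.47443127930383994 by yaw 0.4775223363836234
0.05 [-9.1  0.3]
0.1 [-18.2   1. ]
0.15 [-27.3   2.2]
0.2 [-36.3   3.8]
0.25 [-45.2   5.9]
0.3 [-54.    8.4]
0.35 [-62.6  11.3]
0.4 [-71.1  14.7]
0.45 [-79.5  18.5]
0.5 [-87.6  22.7]
```

```bash
python3 -m crank '[[[1,-9.1,0,0.3,0.05],[1,-18.2,0,1,0.10],[1,-27.3,0,2.2,0.15],[1,-36.3,0,3.8,0.20],[1,-45.2,0,5.9,0.25],[1,-54,0,8.4,0.30],[1,-62.6,0,11.3,0.35],[1,-71.1,0,14.7,0.40],[1,-76.9,0,17.2,0.435],[1,-76.9,0,17.2,0.435]]]'; python3 s.py
```

```text
clock: 7.38
tool_pos: [0.6157, 0.2385, 0.0356]
orientation: [-90.0, 0.1, -176.8]
force: [3.3, 2.3, -1.6]
opening: 0.0219
t 7.38 tcp [0.6157 0.2385 0.0356] rpy [-9.0040e+01  8.0000e-02 -1.7677e+02] F [ 3.3  2.3 -1.6] M [ 0.93 -0.91 -0.15] open 0.0219 q [ 38.1  28.7 -13.7   0.  -47.5 -34.8]
r 0.18287401224823668 turn est by pos 0.03845902084395708 by yaw 0.042745817263386554
0.05 [-9.1  0.3]
```

```bash
python3 -m crank '[[[1,-5,0,0,0.027],[1,-7.5,0,0.2,0.04],[1,-7.5,0,0.2,0.04]]]'; python3 s.py;python3 -m crank '[[[-1,0,0,0,0],[-1,0,0,0,0],[-1,0,0,0,0],[-1,0,0,0,0],[-1,0,0,0,0],[-1,0,0,0,0]]]'; python3 - <<'E'
from h import *
st(); o=ctrl.get_obs()
for n in ('wrist','top'):
    im=ctrl.snapshot(n)[:,:,::-1]
    cv2.imwrite(f"pics/{n}3.png",im)
E
```

```text
clock: 7.75
tool_pos: [0.6226, 0.2387, 0.0356]
orientation: [-90.0, 0.0, -179.1]
force: [1.3, 4.4, -1.8]
opening: 0.0217
t 7.75 tcp [0.6226 0.2387 0.0356] rpy [-9.0030e+01  2.0000e-02 -1.7908e+02] F [ 1.3  4.4 -1.8] M [ 1.53 -0.09 -0.07] open 0.0217 q [ 37.7  29.2 -12.7  -0.  -48.  -36.8]
r 0.18286632448527373 turn est by pos 0.0008768226725906509 by yaw 0.0023752018938595354
0.05 [-9.1  0.3]
clock: 8.5
tool_pos: [0.6224, 0.2384, 0.0356]
orientation: [-90.0, -0.0, -179.1]
force: [0.5, 0.0, 0.5]
opening: 0.0761
t 8.5 tcp [0.6224 0.2384 0.0356] rpy [ -90.     -0.   -179.08] F [0.5 0.  0.5] M [0.   0.09 0.04] open 0.0761 q [ 37.7  29.2 -12.8   0.  -48.  -36.8]
```

View pics/wrist3.png

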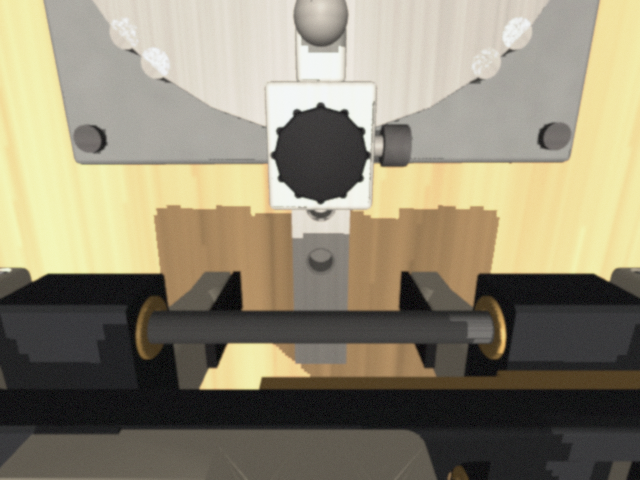

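View pics/top3.png

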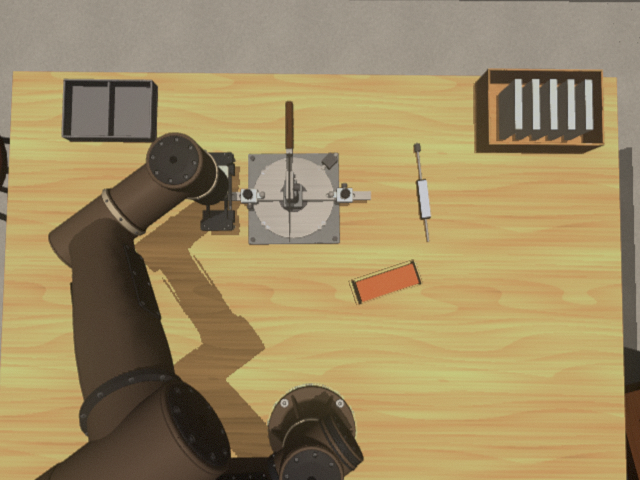

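```bash
python3 - <<'E'
from h import *
o=ctrl.get_obs(); c=cam('wrist',o)
print('knob',onz(c,(320.5,154.5),.1025), 'hole158',onz(c,(320,260),.062),'bar edges@row290',onz(c,(292,290),.062),onz(c,(348,290),.062),'@60',onz(c,(297.5,65),.062),onz(c,(347,65),.062))
print('model 114',np.array([.6252,.0559])+.114*np.array([-np.sin(.0136),np.cos(.0136)]))
E
python3 -m crank '[[[-1,0,-60,0,0],[-1,0,-120,0,0],[-1,0,-130,0,-0.18],[-1,0,-130,0,-1.6],[-1,0,-130,0,-1.6],[-1,0,-130,0,-1.6],[-1,0,-130,0,-1.6],[-1,0,-130,0,-1.6],[-1,0,-130,0,-1.6],[-1,0,-130,0,-1.6],[-1,0,-130,0,-1.6]]]'
python3 -m crank '[[[-1,0,0,0,-1.54],[-1,0,0,0,-1.54],[-1,0,0,0,-1.54],[-1,0,0,0,-1.54],[-1,0,0,0,-1.54],[-1,0,0,0,-1.54],[-1,0,0,0,-1.54],[-1,0,0,0,-1.54],[-1,0,0,0,-1.54],[-1,0,0,0,-1.54]]]'
python3 - <<'E'
from h import *
st(); plan([.6236,.1699,.13],.8)
im=ctrl.snapshot('wrist')[:,:,::-1]; cv2.imwrite("pics/wrist4.png",im)
E
```

```text
knob [0.6230619  0.16980212 0.1025    ] hole158 [0.62252772 0.21346192 0.062     ] bar edges@row290 [0.63359982 0.22654876 0.062     ] [0.61103946 0.22617669 0.062     ] @60 [0.63125959 0.14330222 0.062     ] [0.61454514 0.14302795 0.062     ]
model 114 [0.62364965 0.16988946]
clock: 9.98
tool_pos: [0.6223, 0.2384, 0.1655]
orientation: [-90.0, -0.0, -87.1]
force: [-0.0, 0.8, -0.1]
opening: 0.0879
clock: 11.22
tool_pos: [0.6223, 0.2384, 0.1655]
orientation: [-90.0, 0.0, 0.8]
force: [-0.5, -1.1, -1.5]
opening: 0.0877
t 11.22 tcp [0.6223 0.2384 0.1655] rpy [-90.    0.    0.8] F [-0.5 -1.1 -1.5] M [-0.15  0.04 -0.  ] open 0.0877 q [ 37.7  22.1  -5.2  -0.  -62.7 143.1]
shift [  0.3  35.5 -68.5] turn 0.0 dyaw -0.0
```

View pics/wrist4.png

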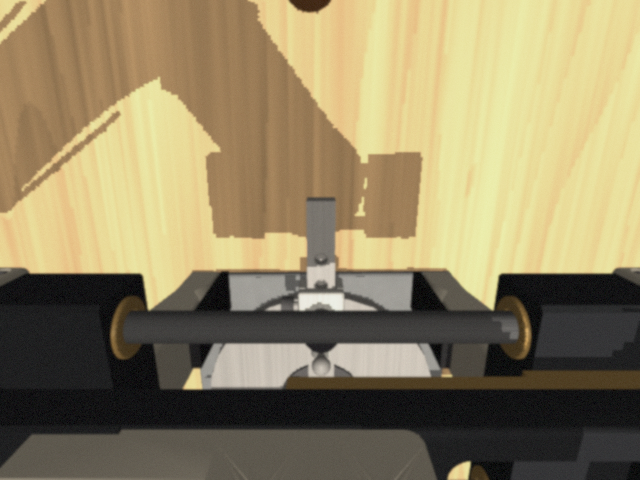

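```bash
python3 -m crank '[[[-1,1,0,-50,0],[-1,1,30,-68.5,0],[-1,1,60,-68.5,0],[-1,1,80,-68.5,0],[-1,1,87,-68.5,0],[-1,1,87,-68.5,0]]]'
python3 - <<'E'
from h import *
st()
im=ctrl.snapshot('wrist')[:,:,::-1]; cv2.imwrite("pics/wrist5.png",im)
im=ctrl.snapshot('scene')[:,:,::-1]; cv2.imwrite("pics/scene5.png",cv2.resize(im[170:350,240:420],None,fx=3.3,fy=3.3,interpolation=cv2.INTER_CUBIC))
E
```

```text
clock: 12.02
tool_pos: [0.6244, 0.17, 0.0786]
orientation: [-90.0, 0.0, 0.8]
force: [-0.4, 0.8, 0.4]
opening: 0.0878
t 12.03 tcp [0.6244 0.17   0.0786] rpy [-9.002e+01  2.000e-02  8.100e-01] F [-0.4  0.8  0.4] M [-0.16  0.02  0.04] open 0.0878 q [ 32.5  25.  -13.3   0.  -51.7 148.3]
```

View pics/wrist5.png

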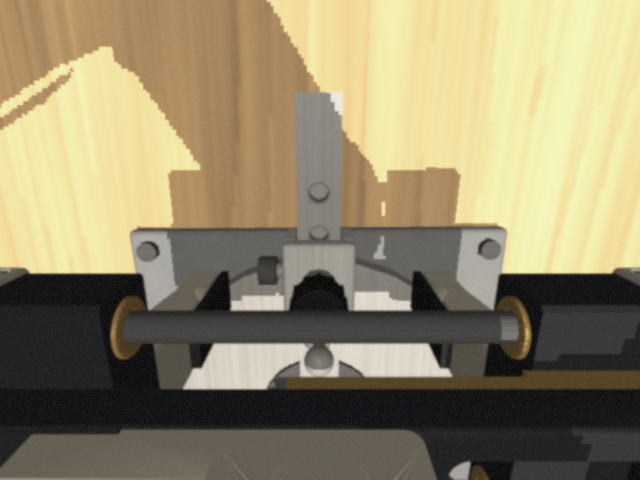

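View pics/scene5.png

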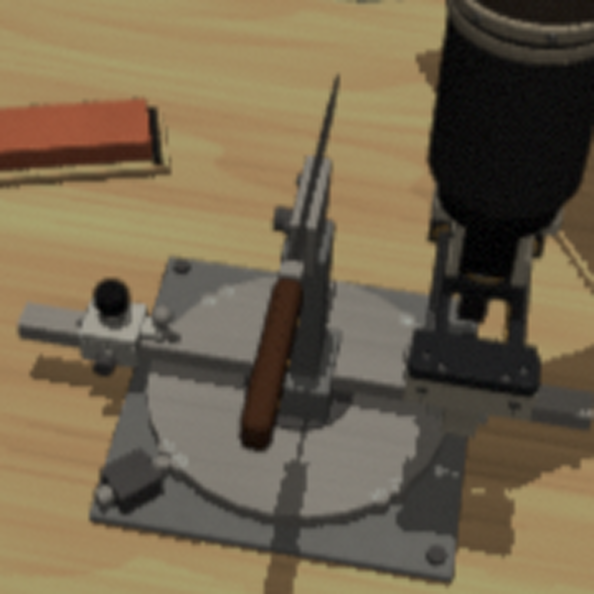

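```bash
python3 -m crank '[[[1,-0.7,0,0,0],[1,-0.7,0,0,0],[1,-0.7,0,0,0],[1,-0.7,0,0,0],[1,-0.7,0,0,0],[1,-0.7,0,0,0],[1,-0.7,0,0,0],[1,-0.7,0,0,0],[1,-0.7,0,0,0],[1,-0.7,0,0,0]]]'
python3 -c "
from h import *
st()"
```

```text
clock: 13.38
tool_pos: [0.6236, 0.1699, 0.0785]
orientation: [-90.0, 0.0, 0.8]
force: [0.8, -0.1, 0.9]
opening: 0.0232
t 13.38 tcp [0.6236 0.1699 0.0785] rpy [-9.0e+01  1.0e-02  8.3e-01] F [ 0.8 -0.1  0.9] M [-0.18  0.09  0.02] open 0.0232 q [ 32.5  24.9 -13.4  -0.  -51.6 148.3]
```

Gripped (23 mm). Lift 9.5 mm slowly.

```bash
python3 -m crank '[[[1,0,-3,0,0],[1,0,-6,0,0],[1,0,-9,0,0],[1,0,-9.5,0,0],[1,0,-9.5,0,0]]]'
python3 - <<'E'
from h import *
st()
im=ctrl.snapshot('wrist')[:,:,::-1]; cv2.imwrite("pics/wrist6.png",im)
E
```

```text
clock: 14.0
tool_pos: [0.6233, 0.1698, 0.0877]
orientation: [-90.0, 0.0, 0.8]
force: [1.3, 1.9, -8.5]
opening: 0.023
t 14.0 tcp [0.6233 0.1698 0.0877] rpy [-9.001e+01  5.000e-02  8.200e-01] F [ 1.3  1.9 -8.5] M [ 0.33 -0.21  0.1 ] open 0.023 q [ 32.5  24.4 -12.9  -0.  -52.7 148.3]
```

View pics/wrist6.png

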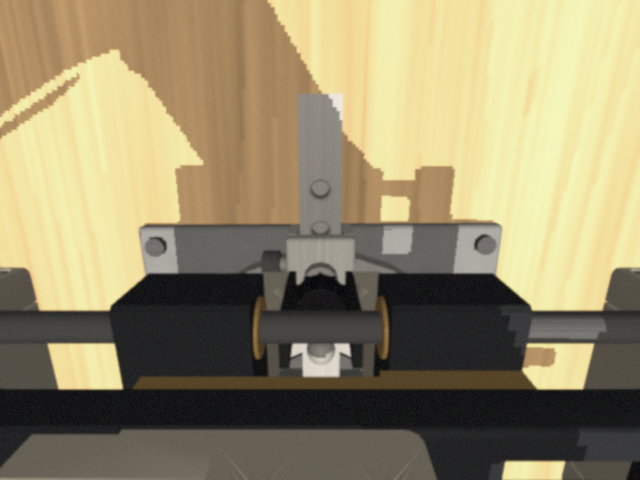

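```bash
python3 -m crank '[[[1,0,0,4,0],[1,0,0,9,0],[1,0,0,14,0],[1,0,0,19,0],[1,0,0,22,0],[1,0,0,22,0],[1,0,0,22,0]]]'
python3 - <<'E'
from h import *
st()
im=ctrl.snapshot('wrist')[:,:,::-1]; cv2.imwrite("pics/wrist7.png",im)
E
```

```text
clock: 14.92
tool_pos: [0.6234, 0.1924, 0.0881]
orientation: [-90.0, -0.0, 0.8]
force: [-2.2, 1.7, -9.1]
opening: 0.0228
t 14.93 tcp [0.6234 0.1924 0.0881] rpy [-8.996e+01 -2.000e-02  8.300e-01] F [-2.2  1.7 -9.1] M [ 0.29  0.5  -0.05] open 0.0228 q [ 34.2  24.8 -12.1  -0.  -53.  146.6]
```

View pics/wrist7.png

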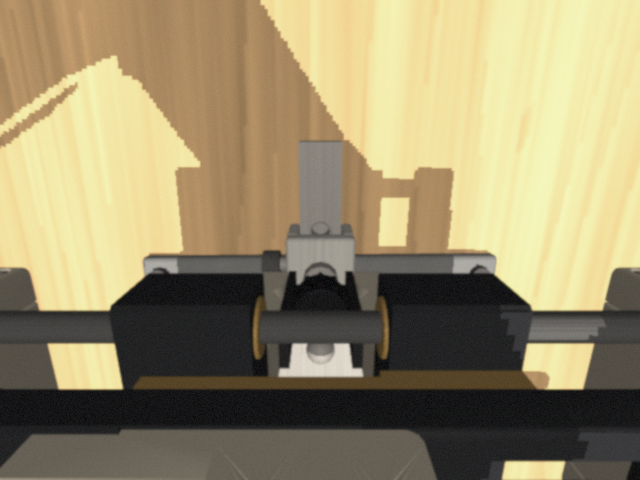

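```bash
python3 -m crank '[[[1,0,3,0,0],[1,0,6,0,0],[1,0,8,0,0],[1,0,9.5,0,0],[1,0,9.5,0,0]]]'
python3 - <<'E'
from h import *
st()
E
```

```text
clock: 15.6
tool_pos: [0.6237, 0.192, 0.0788]
orientation: [-90.0, -0.0, 0.8]
force: [-0.3, 2.3, -6.8]
opening: 0.0232
t 15.6 tcp [0.6237 0.192  0.0788] rpy [-8.999e+01 -4.000e-02  8.300e-01] F [-0.3  2.3 -6.8] M [ 0.63  0.3  -0.02] open 0.0232 q [ 34.2  25.4 -12.6   0.  -52.  146.6]
```

```bash
python3 -m crank '[[[1,0,0.7,0,0],[1,0,0.7,0,0]]]'; python3 -m crank '[[[1,0,0.7,0,0],[1,0,0.7,0,0]]]'
python3 - <<'E'
from h import *
st()
E
```

```text
clock: 15.85
tool_pos: [0.6238, 0.1921, 0.0786]
orientation: [-90.0, -0.1, 0.8]
force: [-2.1, 2.2, -1.8]
opening: 0.023
clock: 16.1
tool_pos: [0.6241, 0.1921, 0.0784]
orientation: [-90.0, -0.1, 0.8]
force: [-2.3, 0.7, 6.2]
opening: 0.0232
t 16.1 tcp [0.6241 0.1921 0.0784] rpy [-89.97  -0.11   0.85] F [-2.3  0.7  6.2] M [ 0.22  1.08 -0.11] open 0.0232 q [ 34.2  25.4 -12.6   0.  -51.8 146.6]
```

```bash
python3 - <<'E'
from h import *
o=ctrl.get_obs(); ims={}
for n in ('wrist','scene','top'):
    ims[n]=ctrl.snapshot(n)[:,:,::-1]
cv2.imwrite("pics/wrist8.png",ims['wrist'])
cv2.imwrite("pics/scene8.png",cv2.resize(ims['scene'][170:350,240:420],None,fx=3.3,fy=3.3,interpolation=cv2.INTER_CUBIC))
cv2.imwrite("pics/top8.png",cv2.resize(ims['top'][90:250,220:390],None,fx=3.7,fy=3.7,interpolation=cv2.INTER_CUBIC))
c=cam('wrist',o)
ax=np.array([.6252,.0559]); a=.0136+np.pi/2; u=np.array([np.cos(a),np.sin(a)])
for r,z in ((.158,.062),(.205,.062),(.157,.073)): print(r,np.round(proj(c,np.r_[ax+r*u,z]),1))
for r in (-.205,): print('top bar end',(np.round(proj(cam('top'),np.r_[ax+r*u,.062]),1)-[220,90])*3.7)
st()
E
```

```text
0.158 [319.5 236.7]
0.205 [319.5 142. ]
0.157 [319.4 245.4]
top bar end [556.48 388.87]
t 16.25 tcp [0.6241 0.1921 0.0785] rpy [-89.97  -0.11   0.84] F [-2.4  1.4  7. ] M [ 0.19  1.1  -0.1 ] open 0.0229 q [ 34.2  25.4 -12.6   0.  -51.8 146.6]
```

View pics/wrist8.png

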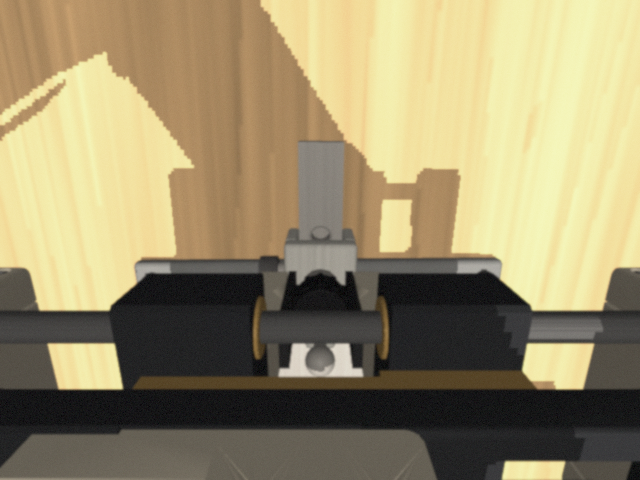

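View pics/scene8.png

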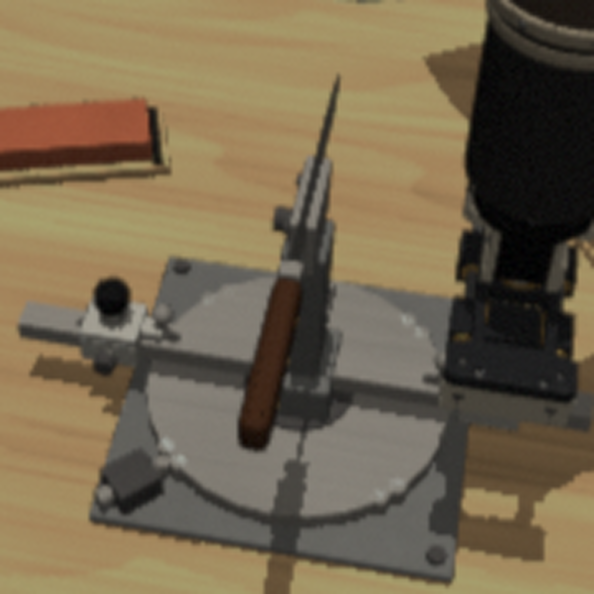

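View pics/top8.png

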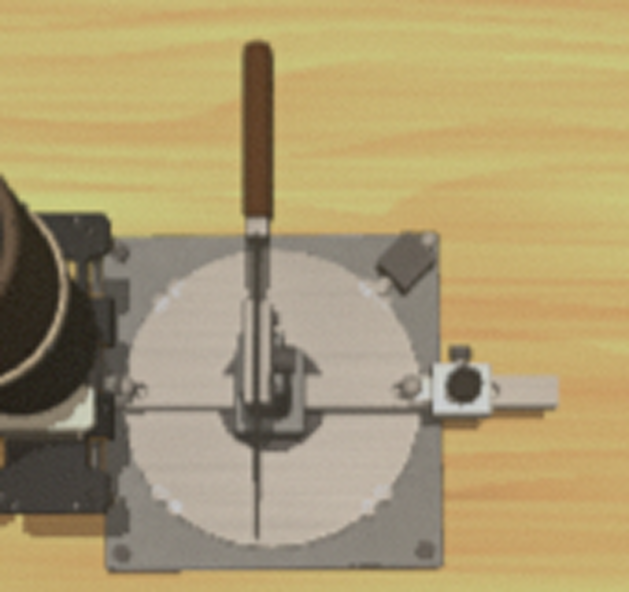

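```bash
python3 - <<'E'
from h import *
st(); print(ctrl.close_job())
E
```

```text
t 16.25 tcp [0.6241 0.1921 0.0785] rpy [-89.97  -0.11   0.84] F [-2.4  1.4  7. ] M [ 0.19  1.1  -0.1 ] open 0.0229 q [ 34.2  25.4 -12.6   0.  -51.8 146.6]
the job is handed in; nothing more can be done
None
```

The sharpener is in its working stop, and the carriage is pinned in the 136 mm hole to match its twin. I handed the job in at 16.25 s with the knob still gripped.

**Turntable:** I pinched the bar about 183 mm from the axis and turned it clockwise about 0.84 rad. The spring pulled it into the stop. After I let go, the wrist picture showed the bar still square with the base, within about 0.2 degrees.

**Carriage:** I gripped the knob and lifted it 9.5 mm (the spring pushed back 8.5 N). I slid the carriage 22 mm outwards and lowered it again.

**Pin:** At the usual lowering distance I measured a downward force of 6.8 N, so the pin was probably not quite home. I pressed about 1.4 mm further. The force then turned to about 6 to 7 N upwards, and the tool height of 78.5 mm matched the height at which I first gripped the knob. That is how I judged the pin home, because the pin itself is hidden in the pictures.

**Last pictures:** The carriage sits one hole further out, and the twin and knife look unmoved by the carriage work. The arm did not go near the bench things. The stone looks unmoved, but I did not check the bottle and hone one by one at the end. I saw no failed or conflicting checks beyond the first pin force.

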